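# Find the fullest tin of bearing balls by its heft

## Robot

A 6-joint arm with a two-finger parallel gripper is mounted at the origin on the work surface. World frame = base frame: x ahead of the robot, y to its left, z up, the work surface at z = 0. Lengths are in mm, angles in rad, forces in N, time in s.
With the tool pointing down it reaches from about 425 to 950 mm from the base axis. Payload 3.5 kg.
Tool frame: the origin (TCP) lies on the mounting face of the last link; the fingertips stand ahead of it and the grasp point (between the pads) lies 155 mm ahead of it (env.tip_reach is the z of the fingertips in the tool frame, in mm); z points along the fingers, y is the line along which they close (so a half turn about z gives the same grasp; the last joint's range is limited). The gripper opens to 85 mm and grips with 20 to 120 N. Pads are 22 mm wide; open, the fingers measure 114 mm over their backs; the gripper's body (76 mm by 85 mm) begins 54 mm behind the grasp point. The pads swing forward as they close: fully open they stand 13 mm farther back than shut.
Start: joints at [-1.428, 0.286, 1.577, -0, 1.279, -0.15], TCP at [194.852, -646.251, 404.725] pointing down, gripper open.
Joint ranges: [-2.77, 2.77], [-0.9, 2.22], [0.21, 2.48], [-1.53, 4.67], [0.24, 2.81], [-2.84, 2.84]. Speed limits (rad/s): [2.79, 2.79, 3.14, 3.14, 3.14, 3.14].

## Interface

Orientations are given as a unit quaternion [x, y, z, w].
In Python, from bench import env gives the robot as it stands. The module is installed in compiled form; this text tells all that it offers.
- The arm moves only by the tool apply_moves, never from a script. Its argument "motion" is a list of rows, each a list of 2 entries, a list of its own where there are three numbers: the shift along the world's x, y, z in m, then the turn, a rotation vector about the world's x, y, z in rad. A call has 1 to 20 rows; each row is the pose to reach, as a shift and turn from the pose commanded when the call began; what a row does not reach only later rows make up. A row lasts 1/12 s, in which the tool goes at most 41.7 mm and 7.16 degrees, less where a joint would pass 70% of its speed; a pose out of reach is approached as far as the arm can. A call with a gripper value outside its range is refused whole. "gripper" is the opening, from 0 (shut) to 1 (fully open), set as the call begins (left out, the last holds). The fingers move at their own pace and stop on an object; "squeeze" is the grip in N (left out, the last holds). Time passes only in rows, so rows that repeat a pose let the fingers close. It gives the time, the measured TCP pose, the force, the opening and the grip force at its end, in the units of the state.
- env.get_state(): the state, without advancing time (a new reading comes with each control period).
- env.get_image(name): name is "side" or "top" or "wrist"; returns a dict with "frame" (420x560x3 uint8, red, green, blue), "fov_y" (degrees; the focal length in pixels is half the picture's height over the tangent of half this angle, whatever the lens; pixels are square), "cx", "cy" (the principal point, pixels), "R" (3x3) and "t" (3): a world point X has camera coordinates R X + t; the wrist camera has in their place "T_tool_cam" (4x4, takes a point from camera to tool coordinates, whose origin is the TCP and whose axes are the flange's). Camera axes: x right, y down, z forward; pixel columns grow to the right and rows downward; lengths in mm; the calibration is good to about 2 mm. A picture is of the moment at which its call begins: read the wrist's pose just before it. There is no depth.
- env.job_done(): hands the job in; it is judged then, once.
The state is a dict: "time": time; "qpos": joint angles; "qvel": joint speeds; "joint_torque": joint torques, N m; "tcp_pos": TCP position; "tcp_rot": TCP orientation; "ft_force": force on the tool from outside, world axes, zero at the start; "ft_torque": the same for the moment, N m; "width": finger opening in mm; "finger_force": force on a finger pad.
Only numpy, scipy, OpenCV 4.12 (cv2) and the standard library are available. Lean on these libraries where they do the work, as an engineer would, in place of code of your own. Each camera call takes 0.05 s, during which the arm holds its last target. There are 200 camera calls.

## Task

Three identical closed tins of bearing balls stand among the bicycle bits on the hall shelf; lift them one after another clear of the board to feel which is the heaviest, and set the lighter ones back down, upright and without dropping them, on the spots where they stood. Finish while holding the heaviest tin up, upright and still in the gripper, with its underside at least 10 cm above the board (do not put it down or let go). Leave everything else where it lies.

Things in the scene. Friction and masses are not known exactly. Their poses are not given: they have to be found in the camera images.
- tin_a_center (a point): One of three look-alike closed round tins of bare metal with a plain paper band, 54 mm diameter, 70 mm high, straight sides, standing upright on the board; between 0.15 and 0.7 kg according to its contents, the heaviest at least 0.15 kg heavier than the next. The letter says nothing about the weight, and the places are shuffled. The point is the tin's centre, 35 mm above its underside; z runs up its axis.
- tin_b_center (a point): One of three look-alike closed round tins of bare metal with a plain paper band, 54 mm diameter, 70 mm high, straight sides, standing upright on the board; between 0.15 and 0.7 kg according to its contents, the heaviest at least 0.15 kg heavier than the next. The letter says nothing about the weight, and the places are shuffled. The point is the tin's centre, 35 mm above its underside; z runs up its axis.
- tin_c_center (a point): One of three look-alike closed round tins of bare metal with a plain paper band, 54 mm diameter, 70 mm high, straight sides, standing upright on the board; between 0.15 and 0.7 kg according to its contents, the heaviest at least 0.15 kg heavier than the next. The letter says nothing about the weight, and the places are shuffled. The point is the tin's centre, 35 mm above its underside; z runs up its axis.
- tray: White open plastic pull-out tray, fixed, 130 (x) x 220 (y) x 30 mm high, with a 12 mm finger lip at the side nearest the robot; origin at the centre of its underside. Holds the brake pads and the bracket tool.
- pad_1: Bystander: black brake pad in the tray, 55 x 12 mm, 27 mm high with its stud; origin under its centre.
- pad_2: Bystander: the other brake pad, same size; origin under its centre.
- bb_tool: Bystander: steel bottom bracket tool in the tray, 46 mm diameter, 36 mm high; origin under its centre.
- lever_1: Bystander: red plastic tyre lever lying flat, 120 mm long along its x, 18 mm wide, about 14 mm high; origin under its middle.
- lever_2: Bystander: the second tyre lever, same size, lying beside the first; origin under its middle.
- bell: Bystander: black bicycle bell, a dome of 44 mm diameter, 37 mm high; origin under its centre. It stands between two of the tins.
- jar: Bystander: squat green glass jar with a black twist cap, 72 mm diameter, 58 mm high; origin under its centre.
- lube: Bystander: small white bottle, 34 mm diameter, 88 mm high; origin under its centre.
Things that resemble listed ones, but are neither listed nor needed, are in the scene too. What is shaped like the part that bears tin_c_center but yellow is not meant. What is shaped like the part that bears tin_a_center but brown is not meant.

How it is judged:
By the outcome, as a careful person would: the job done as asked, in the order asked, and still so for the second after the job is handed in, while the arm keeps its last pose, push and grip.
It also fails if it takes over 64 s, if anything falls off the work surface, if the arm or the gripper's body presses on something with over 40 N, if the wrist force passes 120 N, or if a joint passes its speed limit or range.

## Working session

There is one attempt and no reset: what is moved stays moved. The work goes in short steps, Python scripts to look and compute and a tool call to move; the robot and the scene stay as the last step left them, time stands still between calls to the robot, and variables do not carry over. Pictures are saved under pics/ and viewed, at most 10 in all, crops included, and the job is handed in when it is done.

Besides the shell and the picture viewer there is one more tool, called after "Call:" in YAML: its name, and indented under it one key for each argument. apply_moves: Moves the arm, as the interface text tells. Its arguments: {"type":"object","properties":{"motion":{"type":"array","items":{"type":"array"}},"gripper":{"type":"number"},"squeeze":{"type":"number"}},"required":["motion"]}

```bash
mkdir -p pics
python3 - <<'E'
from bench import env
import cv2,numpy as np,pickle
s=env.get_state();print({k:np.round(v,3) for k,v in s.items()},env.tip_reach)
d={}
for n in("top","side"):
    i=env.get_image(n);d[n]=i;cv2.imwrite(f"pics/{n}0.png",cv2.resize(i["frame"],(784,588),interpolation=cv2.INTER_CUBIC)[:,:,::-1])
    print(n,{k:np.round(v,3).tolist() for k,v in i.items() if k!="frame"})
pickle.dump(d,open("d.pkl","wb"))
E
```

```text
{'time': np.float64(0.0), 'qpos': array([-1.428,  0.287,  1.578, -0.   ,  1.279, -0.15 ]), 'qvel': array([-0.001, -0.001, -0.002, -0.001,  0.   , -0.001]), 'joint_torque': array([ 1.0000e-03, -4.0598e+01, -2.9262e+01, -0.0000e+00,  6.0000e-03,
       -0.0000e+00]), 'tcp_pos': array([ 194.817, -646.01 ,  403.347]), 'tcp_rot': array([ 0.989,  0.146,  0.   , -0.001]), 'ft_force': array([ 0.198, -0.772,  0.412]), 'ft_torque': array([ 0.044,  0.004, -0.008]), 'finger_force': np.float64(0.0), 'width': np.float64(85.694)} 173.4
top {'fov_y': 42.077, 'cx': 282.076, 'cy': 208.686, 'R': [[-0.024, -1.0, -0.007], [-0.983, 0.025, -0.18], [0.18, 0.002, -0.984]], 't': [-13.114, 627.619, 1230.845]}
side {'fov_y': 54.601, 'cx': 280.435, 'cy': 212.186, 'R': [[-0.885, -0.465, -0.012], [-0.255, 0.507, -0.824], [0.389, -0.726, -0.567]], 't': [545.886, 215.348, 752.565]}
```

View pics/top0.png

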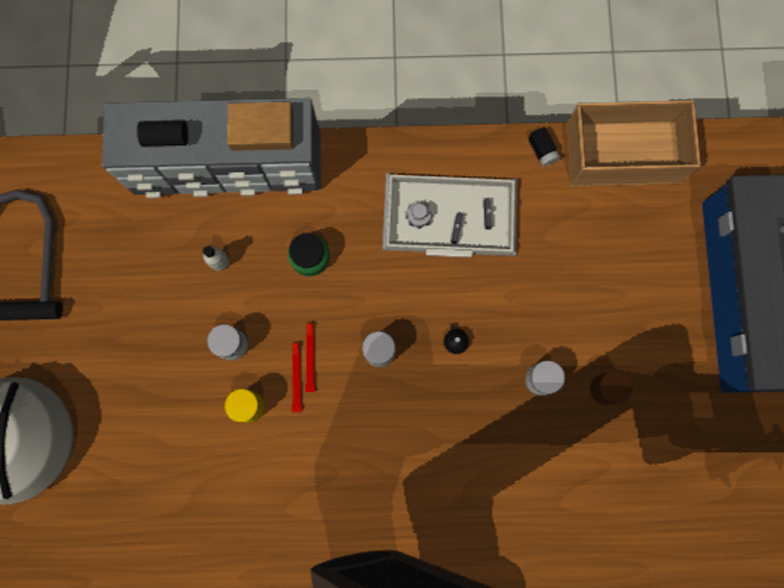

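View pics/side0.png

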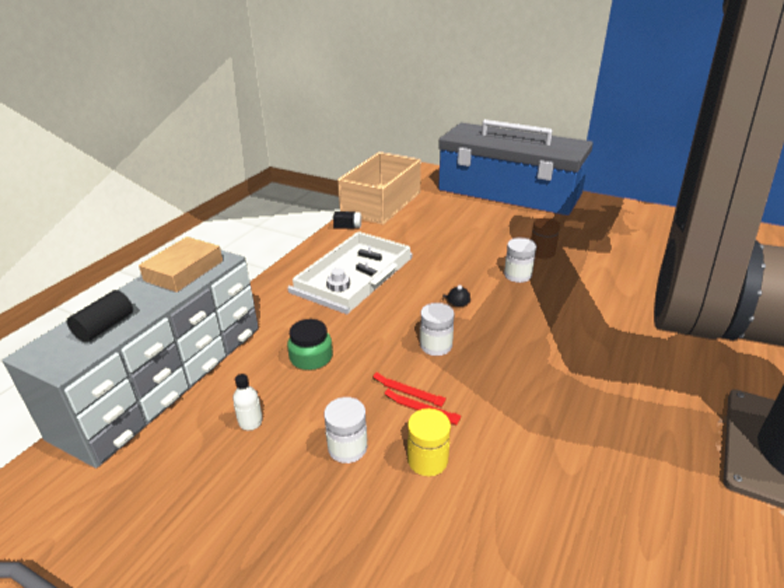

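The top view shows three grey tins with lids at about (226,340), (378,347) and (548,376) in the enlarged picture. The brown decoy is at (611,388), the yellow one at (243,405) and the bell at (456,340). In the side view the tin lids are at (346,411), (437,315) and (521,247).

```bash
cat > h.py <<'E'
import numpy as np
def K(i):
    return i["frame"].shape[0]/2/np.tan(np.radians(i["fov_y"])/2)
def onz(i,u,v,z):
    R=np.array(i["R"]);t=np.array(i["t"]);d=R.T@np.array([(u-i["cx"])/K(i),(v-i["cy"])/K(i),1]);c=-R.T@t
    return c+d*(z-c[2])/d[2]
E
python3 - <<'E'
import pickle,cv2,numpy as np
from h import *
d=pickle.load(open("d.pkl","rb"))
P={"top":dict(t1=(226,340,70),t2=(378,347,70),t3=(548,376,70),brown=(611,380,70),yellow=(241,403,70),bell=(456,337,35),jar=(308,248,58),lube=(209,252,88),lev1a=(310,324,10),lev1b=(311,389,10),lev2a=(296,344,10),lev2b=(297,409,10)),
"side":dict(t1=(346,411,70),t2=(437,315,70),t3=(521,247,70),yellow=(429,426,70),brown=(546,225,70))}
for n in P:
  for k,(u,v,z) in P[n].items(): print(n,k,onz(d[n],u/1.4,v/1.4,z).round())
f=d["top"]["frame"];cv2.imwrite("pics/crop.png",cv2.resize(f[220:300,130:460],None,fx=2.4,fy=2.4,interpolation=cv2.INTER_CUBIC)[:,:,::-1])
E
```

```text
top t1 [552. 252.  70.]
top t2 [534.   1.  70.]
top t3 [ 479. -275.   70.]
top brown [ 470. -377.   70.]
top yellow [448. 226.  70.]
top bell [ 551. -130.   35.]
top jar [707. 117.  58.]
top lube [697. 278.  88.]
top lev1a [583. 120.  10.]
top lev1b [471. 119.  10.]
top lev2a [549. 144.  10.]
top lev2b [438. 143.  10.]
side t1 [549. 257.  70.]
side t2 [529.  12.  70.]
side t3 [ 476. -261.   70.]
side yellow [442. 231.  70.]
side brown [ 457. -371.   70.]
```

View pics/crop.png

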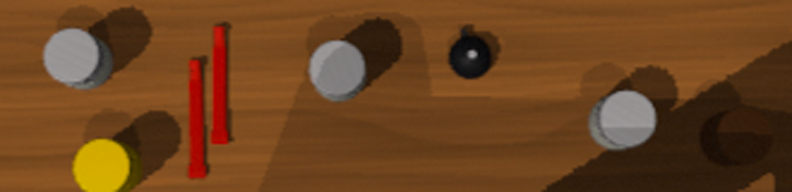

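The crop puts the lid centres at (71,56), (337,68) and (627,118), so the estimates are t1 ≈ (551,256), t2 ≈ (532,5) and t3 ≈ (478,-270). I'll move over t3 with the fingers closing along about -28°, which keeps clear of the neighbours, and refine with the wrist camera.

Call:
apply_moves:
  motion:
    - [[0.283, 0.376, -0.04], [0, 0, 0.785]]
    - [[0.283, 0.376, -0.04], [0, 0, 0.785]]
    - [[0.283, 0.376, -0.04], [0, 0, 0.785]]
    - [[0.283, 0.376, -0.04], [0, 0, 0.785]]
    - [[0.283, 0.376, -0.04], [0, 0, 0.785]]
    - [[0.283, 0.376, -0.04], [0, 0, 0.785]]
    - [[0.283, 0.376, -0.04], [0, 0, 0.785]]
    - [[0.283, 0.376, -0.04], [0, 0, 0.785]]
    - [[0.283, 0.376, -0.04], [0, 0, 0.785]]
    - [[0.283, 0.376, -0.04], [0, 0, 0.785]]
    - [[0.283, 0.376, -0.04], [0, 0, 0.785]]
    - [[0.283, 0.376, -0.04], [0, 0, 0.785]]
    - [[0.283, 0.376, -0.04], [0, 0, 0.785]]
    - [[0.283, 0.376, -0.04], [0, 0, 0.785]]
    - [[0.283, 0.376, -0.04], [0, 0, 0.785]]
    - [[0.283, 0.376, -0.04], [0, 0, 0.785]]
  gripper: 1
  squeeze: 50

```text
time: 1.43
tcp_pos: [477.3, -271.3, 364.8]
tcp_rot: [0.859, 0.512, -0.0, 0.0]
ft_force: [0.2, 0.8, 0.3]
width: 85.5
finger_force: 0.0
```

```bash
cat >> h.py <<'E'
from scipy.spatial.transform import Rotation as Ro
import cv2,pickle
def wrist(env):
    s=env.get_state();i=env.get_image("wrist")
    T=np.eye(4);T[:3,:3]=Ro.from_quat(s["tcp_rot"]).as_matrix();T[:3,3]=s["tcp_pos"]
    W=np.linalg.inv(T@np.array(i["T_tool_cam"]));i["R"]=W[:3,:3];i["t"]=W[:3,3];i["s"]=s;return i
def proj(i,X):
    c=np.array(i["R"])@np.array(X)+i["t"];return c[:2]/c[2]*K(i)+[i["cx"],i["cy"]]
def avgf(env,n=6):
    F=[]
    for _ in range(n): env.get_image("wrist");F.append(env.get_state()["ft_force"])
    return np.mean(F,0).round(2),np.std(F,0).round(2)
def show(i,name,pts=[]):
    f=i["frame"].copy()
    for (x,y) in pts:
        for z in (0,70):
            a=np.linspace(0,2*np.pi,60);p=np.array([proj(i,[x+27*np.cos(b),y+27*np.sin(b),z]) for b in a])
            cv2.polylines(f,[p.round().astype(int)],True,(255,0,0) if z else (0,255,0),1)
    cv2.imwrite(f"pics/{name}.png",cv2.resize(f,(784,588),interpolation=cv2.INTER_CUBIC)[:,:,::-1])
E
python3 - <<'E'
from bench import env
from h import *
i=wrist(env);s=i["s"];print(s["time"],s["tcp_pos"],s["tcp_rot"],s["qpos"].round(2))
pickle.dump(i,open("w3.pkl","wb"));show(i,"w3",[(478,-270)]);print(avgf(env))
E
```

```text
1.4333 [ 477.26463692 -271.33501766  364.75160163] [ 8.58714607e-01  5.12454090e-01 -1.43425505e-04  9.15322938e-05] [-0.7   0.05  1.93 -0.    1.17 -0.21]
(array([ 0.21, -0.04,  0.1 ]), array([0.21, 0.4 , 0.25]))
```

View pics/w3.png

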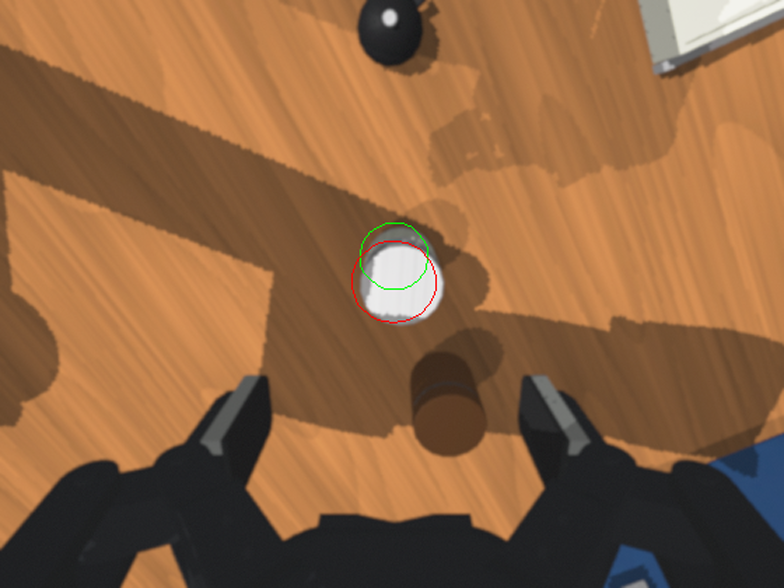

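The wrist picture shows the t3 lid centred at about (402,282), 7 px right of my overlay. The brown decoy's lid is at (449,423).

Run:
```python
from h import *
i=pickle.load(open("w3.pkl","rb"))
for p in [(402,282,70),(449,423,70)]: print(onz(i,p[0]/1.4,p[1]/1.4,p[2]).round(1))
q=Ro.from_quat(i["s"]["tcp_rot"]).as_matrix();print(q.round(3))
# circle fit of bright lid
f=cv2.cvtColor(i["frame"],cv2.COLOR_RGB2HSV)
m=((f[...,1]<60)&(f[...,2]>60)).astype('u1');m[:,:240]=0;m[:,340:]=0;m[:160]=0;m[235:]=0
c=max(cv2.findContours(m,0,1)[0],key=cv2.contourArea);print(cv2.minEnclosingCircle(c),cv2.boundingRect(c))
```

```text
[ 483.  -272.4   70. ]
[ 463.2 -381.2   70. ]
[[ 0.475  0.88  -0.   ]
 [ 0.88  -0.475 -0.   ]
 [-0.     0.    -1.   ]]
((286.4845886230469, 196.7617645263672), 34.852752685546875) (257, 162, 60, 70)
```

Call:
apply_moves:
  motion:
    - [[0.005, -0.002, -0.02], [0, 0, 0]]
    - [[0.005, -0.002, -0.06], [0, 0, 0]]
    - [[0.005, -0.002, -0.1], [0, 0, 0]]
    - [[0.005, -0.002, -0.13], [0, 0, 0]]
    - [[0.005, -0.002, -0.15], [0, 0, 0]]
    - [[0.005, -0.002, -0.165], [0, 0, 0]]
    - [[0.005, -0.002, -0.17], [0, 0, 0]]
    - [[0.005, -0.002, -0.17], [0, 0, 0]]
    - [[0.005, -0.002, -0.17], [0, 0, 0]]

```text
time: 2.53
tcp_pos: [483.2, -272.6, 195.4]
tcp_rot: [0.858, 0.513, 0.0, 0.0]
ft_force: [0.9, 1.0, -0.1]
width: 85.0
finger_force: 0.0
```

Call:
apply_moves:
  motion:
    - [[0, 0, 0], [0, 0, 0]]
    - [[0, 0, 0], [0, 0, 0]]
    - [[0, 0, 0], [0, 0, 0]]
    - [[0, 0, 0], [0, 0, 0]]
    - [[0, 0, 0], [0, 0, 0]]
    - [[0, 0, 0], [0, 0, 0]]
    - [[0, 0, 0], [0, 0, 0]]
    - [[0, 0, 0], [0, 0, 0]]
    - [[0, 0, 0], [0, 0, 0]]
    - [[0, 0, 0], [0, 0, 0]]
  gripper: 0
  squeeze: 50

```text
time: 3.37
tcp_pos: [483.3, -272.6, 196.4]
tcp_rot: [0.858, 0.513, 0.0, 0.001]
ft_force: [-1.4, 1.0, 6.2]
width: 52.9
finger_force: 53.3
```

Call:
apply_moves:
  motion:
    - [[0, 0, 0.008], [0, 0, 0]]
    - [[0, 0, 0.02], [0, 0, 0]]
    - [[0, 0, 0.035], [0, 0, 0]]
    - [[0, 0, 0.05], [0, 0, 0]]
    - [[0, 0, 0.057], [0, 0, 0]]
    - [[0, 0, 0.06], [0, 0, 0]]
    - [[0, 0, 0.06], [0, 0, 0]]
    - [[0, 0, 0.06], [0, 0, 0]]
    - [[0, 0, 0.06], [0, 0, 0]]
    - [[0, 0, 0.06], [0, 0, 0]]

```text
time: 4.2
tcp_pos: [482.5, -272.0, 253.6]
tcp_rot: [0.858, 0.513, -0.0, -0.001]
ft_force: [-0.6, 0.7, -3.4]
width: 53.0
finger_force: 53.2
```

Run:
```python
from bench import env
from h import *
print(avgf(env,8));s=env.get_state();print(s["tcp_pos"],s["width"],s["time"])
```

```text
(array([ 0.08, -0.03, -3.43]), array([0.58, 0.35, 0.49]))
[ 482.84704792 -272.27405409  254.65885152] 52.981546115766335 4.6
```

t3 weighs about 3.5 N. I'll set it back gently.

Call:
apply_moves:
  motion:
    - [[0, 0, -0.01], [0, 0, 0]]
    - [[0, 0, -0.025], [0, 0, 0]]
    - [[0, 0, -0.04], [0, 0, 0]]
    - [[0, 0, -0.05], [0, 0, 0]]
    - [[0, 0, -0.054], [0, 0, 0]]
    - [[0, 0, -0.057], [0, 0, 0]]
    - [[0, 0, -0.059], [0, 0, 0]]
    - [[0, 0, -0.06], [0, 0, 0]]
    - [[0, 0, -0.06], [0, 0, 0]]
    - [[0, 0, -0.06], [0, 0, 0]]
    - [[0, 0, -0.06], [0, 0, 0]]

```text
time: 5.52
tcp_pos: [483.2, -272.4, 196.4]
tcp_rot: [0.858, 0.513, -0.0, -0.0]
ft_force: [-4.7, 2.6, 5.8]
width: 52.8
finger_force: 53.8
```

Call:
apply_moves:
  motion:
    - [[0, 0, 0], [0, 0, 0]]
    - [[0, 0, 0], [0, 0, 0]]
    - [[0, 0, 0], [0, 0, 0]]
    - [[0, 0, 0], [0, 0, 0]]
    - [[0, 0, 0], [0, 0, 0]]
    - [[0, 0, 0], [0, 0, 0]]
    - [[0, 0, 0], [0, 0, 0]]
    - [[0, 0, 0.02], [0, 0, 0]]
    - [[0, 0, 0.05], [0, 0, 0]]
    - [[0, 0, 0.09], [0, 0, 0]]
    - [[0, 0, 0.13], [0, 0, 0]]
    - [[0, 0, 0.15], [0, 0, 0]]
    - [[0, 0, 0.16], [0, 0, 0]]
    - [[0, 0, 0.16], [0, 0, 0]]
  gripper: 1

```text
time: 6.68
tcp_pos: [483.3, -272.6, 357.7]
tcp_rot: [0.858, 0.513, 0.001, 0.003]
ft_force: [-0.2, -0.4, -0.5]
width: 85.1
finger_force: 0.0
```

Call:
apply_moves:
  motion:
    - [[0.05, 0.275, 0.01], [0, 0, 0]]
    - [[0.05, 0.275, 0.01], [0, 0, 0]]
    - [[0.05, 0.275, 0.01], [0, 0, 0]]
    - [[0.05, 0.275, 0.01], [0, 0, 0]]
    - [[0.05, 0.275, 0.01], [0, 0, 0]]
    - [[0.05, 0.275, 0.01], [0, 0, 0]]
    - [[0.05, 0.275, 0.01], [0, 0, 0]]
    - [[0.05, 0.275, 0.01], [0, 0, 0]]
    - [[0.05, 0.275, 0.01], [0, 0, 0]]
    - [[0.05, 0.275, 0.01], [0, 0, 0]]
    - [[0.05, 0.275, 0.01], [0, 0, 0]]

```text
time: 7.6
tcp_pos: [532.6, 1.8, 363.2]
tcp_rot: [0.859, 0.513, -0.001, -0.001]
ft_force: [0.6, -0.5, 0.4]
width: 85.6
finger_force: 0.0
```

Run:
```python
from bench import env
from h import *
i=wrist(env);s=i["s"];print(s["time"],s["tcp_pos"])
pickle.dump(i,open("w2.pkl","wb"));show(i,"w2",[(532,3)])
t=env.get_image("top");show(t,"t2",[(483,-272),(532,3),(551,256)]);cv2.imwrite("pics/t2.png",cv2.imread("pics/t2.png")[300:450,180:660])
```

```text
7.6 [532.57234802   1.7774148  363.22651422]
```

View pics/w2.png

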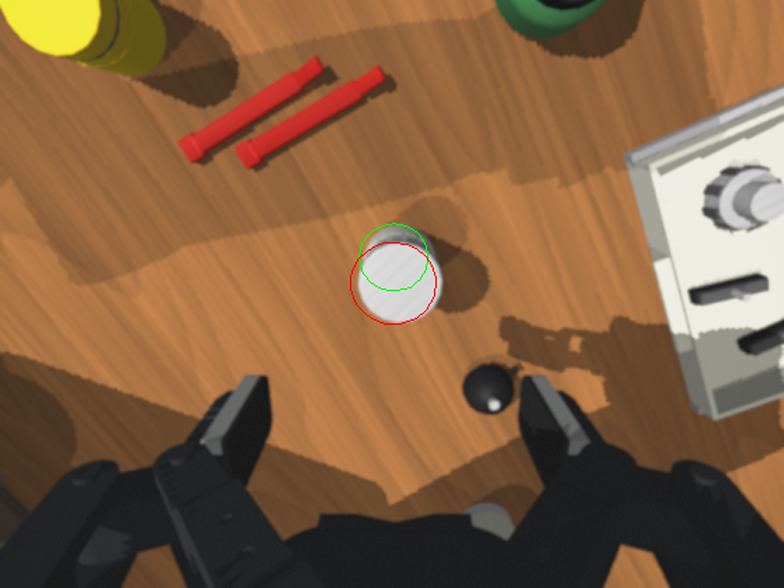

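View pics/t2.png

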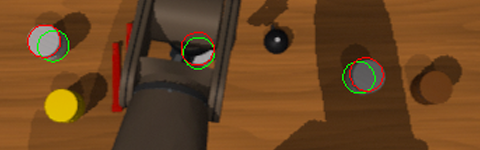

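t3 stands upright on its spot: in the top view its lid matches the overlay. In the wrist picture the t2 lid is centred at (399,282), which puts t2 at about (535,1).

Call:
apply_moves:
  motion:
    - [[0.002, -0.001, -0.02], [0, 0, 0]]
    - [[0.002, -0.001, -0.06], [0, 0, 0]]
    - [[0.002, -0.001, -0.1], [0, 0, 0]]
    - [[0.002, -0.001, -0.13], [0, 0, 0]]
    - [[0.002, -0.001, -0.15], [0, 0, 0]]
    - [[0.002, -0.001, -0.165], [0, 0, 0]]
    - [[0.002, -0.001, -0.17], [0, 0, 0]]
    - [[0.002, -0.001, -0.17], [0, 0, 0]]
    - [[0.002, -0.001, -0.17], [0, 0, 0]]

```text
time: 8.45
tcp_pos: [535.3, 1.1, 195.3]
tcp_rot: [0.859, 0.513, 0.0, 0.0]
ft_force: [0.2, -0.3, 0.9]
width: 85.0
finger_force: 0.0
```

Call:
apply_moves:
  motion:
    - [[0, 0, 0], [0, 0, 0]]
    - [[0, 0, 0], [0, 0, 0]]
    - [[0, 0, 0], [0, 0, 0]]
    - [[0, 0, 0], [0, 0, 0]]
    - [[0, 0, 0], [0, 0, 0]]
    - [[0, 0, 0], [0, 0, 0]]
    - [[0, 0, 0], [0, 0, 0]]
    - [[0, 0, 0], [0, 0, 0]]
    - [[0, 0, 0], [0, 0, 0]]
    - [[0, 0, 0], [0, 0, 0]]
  gripper: 0
  squeeze: 50

```text
time: 9.28
tcp_pos: [535.5, 1.7, 196.4]
tcp_rot: [0.858, 0.513, 0.001, 0.001]
ft_force: [-2.0, -0.0, 6.4]
width: 52.8
finger_force: 53.3
```

Call:
apply_moves:
  motion:
    - [[0, 0, 0.008], [0, 0, 0]]
    - [[0, 0, 0.02], [0, 0, 0]]
    - [[0, 0, 0.035], [0, 0, 0]]
    - [[0, 0, 0.05], [0, 0, 0]]
    - [[0, 0, 0.057], [0, 0, 0]]
    - [[0, 0, 0.06], [0, 0, 0]]
    - [[0, 0, 0.06], [0, 0, 0]]
    - [[0, 0, 0.06], [0, 0, 0]]
    - [[0, 0, 0.06], [0, 0, 0]]
    - [[0, 0, 0.06], [0, 0, 0]]

```text
time: 10.12
tcp_pos: [534.4, 1.8, 253.5]
tcp_rot: [0.858, 0.513, -0.001, -0.001]
ft_force: [-0.4, 0.0, -5.8]
width: 52.8
finger_force: 53.9
```

Run:
```python
from bench import env
from h import *
print(avgf(env,8));s=env.get_state();print(s["tcp_pos"],s["width"],s["time"])
```

```text
(array([ 0.04,  0.16, -5.76]), array([0.19, 0.44, 0.54]))
[534.87258555   1.74576446 254.64614956] 53.016412608726384 10.5167
```

t2 weighs about 5.8 N. I'll set it back and move over t1.

Call:
apply_moves:
  motion:
    - [[0, 0, -0.01], [0, 0, 0]]
    - [[0, 0, -0.025], [0, 0, 0]]
    - [[0, 0, -0.04], [0, 0, 0]]
    - [[0, 0, -0.05], [0, 0, 0]]
    - [[0, 0, -0.054], [0, 0, 0]]
    - [[0, 0, -0.057], [0, 0, 0]]
    - [[0, 0, -0.059], [0, 0, 0]]
    - [[0, 0, -0.06], [0, 0, 0]]
    - [[0, 0, -0.06], [0, 0, 0]]
    - [[0, 0, -0.06], [0, 0, 0]]
    - [[0, 0, -0.06], [0, 0, 0]]

```text
time: 11.43
tcp_pos: [535.2, 1.8, 196.5]
tcp_rot: [0.858, 0.513, -0.0, -0.0]
ft_force: [-4.3, -0.0, 2.0]
width: 53.2
finger_force: 54.7
```

Call:
apply_moves:
  motion:
    - [[0, 0, 0], [0, 0, 0]]
    - [[0, 0, 0], [0, 0, 0]]
    - [[0, 0, 0], [0, 0, 0]]
    - [[0, 0, 0], [0, 0, 0]]
    - [[0, 0, 0], [0, 0, 0]]
    - [[0, 0, 0], [0, 0, 0]]
    - [[0, 0, 0], [0, 0, 0]]
    - [[0, 0, 0.02], [0, 0, 0]]
    - [[0, 0, 0.05], [0, 0, 0]]
    - [[0, 0, 0.09], [0, 0, 0]]
    - [[0, 0, 0.13], [0, 0, 0]]
    - [[0, 0, 0.15], [0, 0, 0]]
    - [[0, 0, 0.16], [0, 0, 0]]
    - [[0, 0, 0.16], [0, 0, 0]]
  gripper: 1

```text
time: 12.6
tcp_pos: [535.5, 1.7, 357.6]
tcp_rot: [0.858, 0.513, 0.002, 0.002]
ft_force: [0.7, -0.4, 0.2]
width: 85.5
finger_force: 0.0
```

Call:
apply_moves:
  motion:
    - [[0.018, 0.254, 0.01], [0, 0, 0]]
    - [[0.018, 0.254, 0.01], [0, 0, 0]]
    - [[0.018, 0.254, 0.01], [0, 0, 0]]
    - [[0.018, 0.254, 0.01], [0, 0, 0]]
    - [[0.018, 0.254, 0.01], [0, 0, 0]]
    - [[0.018, 0.254, 0.01], [0, 0, 0]]
    - [[0.018, 0.254, 0.01], [0, 0, 0]]
    - [[0.018, 0.254, 0.01], [0, 0, 0]]
    - [[0.018, 0.254, 0.01], [0, 0, 0]]
    - [[0.018, 0.254, 0.01], [0, 0, 0]]
    - [[0.018, 0.254, 0.01], [0, 0, 0]]

```text
time: 13.52
tcp_pos: [552.9, 254.2, 363.7]
tcp_rot: [0.859, 0.512, -0.001, -0.0]
ft_force: [0.2, 0.4, 0.8]
width: 85.5
finger_force: 0.0
```

Run:
```python
from bench import env
from h import *
i=wrist(env);s=i["s"];print(s["time"],s["tcp_pos"])
pickle.dump(i,open("w1.pkl","wb"));show(i,"w1",[(552,256),(535,1)])
```

```text
13.5167 [552.91932077 254.19481144 363.66610007]
```

View pics/w1.png

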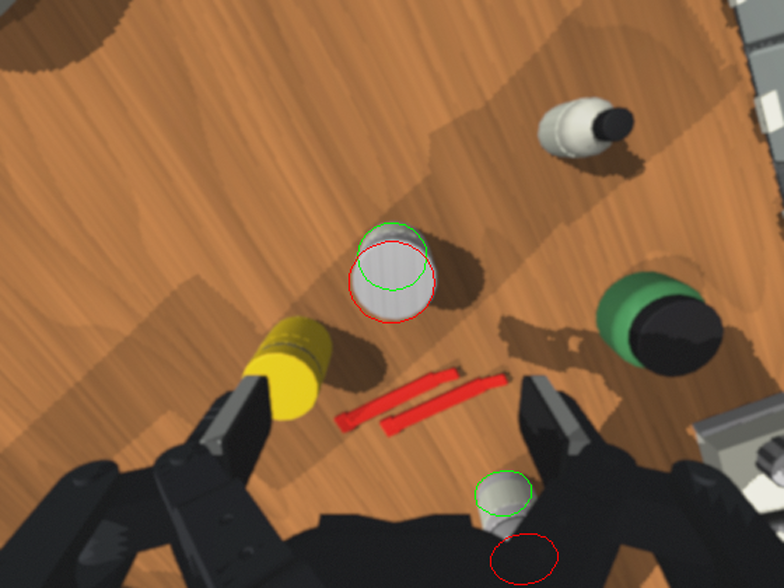

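The t1 lid is centred on the overlay, so t1 is at (552,256). The yellow decoy is clear of the fingers, and t2's base matches its spot.

Call:
apply_moves:
  motion:
    - [[0, 0, -0.02], [0, 0, 0]]
    - [[0, 0, -0.06], [0, 0, 0]]
    - [[0, 0, -0.1], [0, 0, 0]]
    - [[0, 0, -0.13], [0, 0, 0]]
    - [[0, 0, -0.15], [0, 0, 0]]
    - [[0, 0, -0.165], [0, 0, 0]]
    - [[0, 0, -0.17], [0, 0, 0]]
    - [[0, 0, -0.17], [0, 0, 0]]
    - [[0, 0, -0.17], [0, 0, 0]]

```text
time: 14.32
tcp_pos: [553.4, 255.2, 195.5]
tcp_rot: [0.859, 0.513, 0.001, 0.0]
ft_force: [-0.0, 0.2, -0.4]
width: 85.4
finger_force: 0.0
```

Call:
apply_moves:
  motion:
    - [[0, 0, 0], [0, 0, 0]]
    - [[0, 0, 0], [0, 0, 0]]
    - [[0, 0, 0], [0, 0, 0]]
    - [[0, 0, 0], [0, 0, 0]]
    - [[0, 0, 0], [0, 0, 0]]
    - [[0, 0, 0], [0, 0, 0]]
    - [[0, 0, 0], [0, 0, 0]]
    - [[0, 0, 0], [0, 0, 0]]
    - [[0, 0, 0], [0, 0, 0]]
    - [[0, 0, 0], [0, 0, 0]]
  gripper: 0
  squeeze: 50

```text
time: 15.15
tcp_pos: [553.7, 256.0, 196.6]
tcp_rot: [0.858, 0.513, 0.001, 0.0]
ft_force: [-0.1, -0.1, 5.2]
width: 53.0
finger_force: 52.9
```

Call:
apply_moves:
  motion:
    - [[0, 0, 0.008], [0, 0, 0]]
    - [[0, 0, 0.02], [0, 0, 0]]
    - [[0, 0, 0.035], [0, 0, 0]]
    - [[0, 0, 0.05], [0, 0, 0]]
    - [[0, 0, 0.057], [0, 0, 0]]
    - [[0, 0, 0.06], [0, 0, 0]]
    - [[0, 0, 0.06], [0, 0, 0]]
    - [[0, 0, 0.06], [0, 0, 0]]
    - [[0, 0, 0.06], [0, 0, 0]]
    - [[0, 0, 0.06], [0, 0, 0]]

```text
time: 15.98
tcp_pos: [552.4, 255.6, 253.5]
tcp_rot: [0.858, 0.513, -0.001, -0.0]
ft_force: [0.4, -0.3, -1.9]
width: 52.9
finger_force: 52.7
```

Run:
```python
from bench import env
from h import *
print(avgf(env,8));s=env.get_state();print(s["tcp_pos"],s["width"],s["time"])
```

```text
(array([ 0.03,  0.19, -1.6 ]), array([0.53, 0.7 , 0.41]))
[552.87554483 255.75628329 254.67437904] 53.08520172450115 16.3833
```

t1 weighs about 1.6 N, so t2 is the heaviest. I'll set t1 back and return to t2.

Call:
apply_moves:
  motion:
    - [[0, 0, -0.01], [0, 0, 0]]
    - [[0, 0, -0.025], [0, 0, 0]]
    - [[0, 0, -0.04], [0, 0, 0]]
    - [[0, 0, -0.05], [0, 0, 0]]
    - [[0, 0, -0.054], [0, 0, 0]]
    - [[0, 0, -0.057], [0, 0, 0]]
    - [[0, 0, -0.059], [0, 0, 0]]
    - [[0, 0, -0.06], [0, 0, 0]]
    - [[0, 0, -0.06], [0, 0, 0]]
    - [[0, 0, -0.06], [0, 0, 0]]
    - [[0, 0, -0.06], [0, 0, 0]]

```text
time: 17.3
tcp_pos: [553.1, 255.9, 196.6]
tcp_rot: [0.858, 0.513, -0.0, -0.0]
ft_force: [-3.9, -2.0, 6.2]
width: 53.2
finger_force: 53.2
```

Call:
apply_moves:
  motion:
    - [[0, 0, 0], [0, 0, 0]]
    - [[0, 0, 0], [0, 0, 0]]
    - [[0, 0, 0], [0, 0, 0]]
    - [[0, 0, 0], [0, 0, 0]]
    - [[0, 0, 0], [0, 0, 0]]
    - [[0, 0, 0], [0, 0, 0]]
    - [[0, 0, 0], [0, 0, 0]]
    - [[0, 0, 0.02], [0, 0, 0]]
    - [[0, 0, 0.05], [0, 0, 0]]
    - [[0, 0, 0.09], [0, 0, 0]]
    - [[0, 0, 0.13], [0, 0, 0]]
    - [[0, 0, 0.15], [0, 0, 0]]
    - [[0, 0, 0.16], [0, 0, 0]]
    - [[0, 0, 0.16], [0, 0, 0]]
  gripper: 1

```text
time: 18.47
tcp_pos: [553.4, 255.9, 357.9]
tcp_rot: [0.858, 0.513, 0.003, 0.001]
ft_force: [1.2, -0.5, -1.0]
width: 85.3
finger_force: 0.0
```

Call:
apply_moves:
  motion:
    - [[-0.018, -0.254, 0], [0, 0, 0]]
    - [[-0.018, -0.254, 0], [0, 0, 0]]
    - [[-0.018, -0.254, 0], [0, 0, 0]]
    - [[-0.018, -0.254, 0], [0, 0, 0]]
    - [[-0.018, -0.254, 0], [0, 0, 0]]
    - [[-0.018, -0.254, 0], [0, 0, 0]]
    - [[-0.018, -0.254, 0], [0, 0, 0]]
    - [[-0.018, -0.254, 0], [0, 0, 0]]
    - [[-0.018, -0.254, 0], [0, 0, 0]]
    - [[-0.018, -0.254, 0], [0, 0, 0]]
    - [[-0.018, -0.254, 0], [0, 0, 0]]

```text
time: 19.38
tcp_pos: [534.8, 3.2, 353.9]
tcp_rot: [0.858, 0.514, -0.0, -0.001]
ft_force: [-0.2, 0.5, -0.1]
width: 85.2
finger_force: 0.0
```

Call:
apply_moves:
  motion:
    - [[0, 0, -0.02], [0, 0, 0]]
    - [[0, 0, -0.06], [0, 0, 0]]
    - [[0, 0, -0.1], [0, 0, 0]]
    - [[0, 0, -0.13], [0, 0, 0]]
    - [[0, 0, -0.15], [0, 0, 0]]
    - [[0, 0, -0.157], [0, 0, 0]]
    - [[0, 0, -0.16], [0, 0, 0]]
    - [[0, 0, -0.16], [0, 0, 0]]
    - [[0, 0, -0.16], [0, 0, 0]]

```text
time: 20.13
tcp_pos: [535.8, 2.1, 196.4]
tcp_rot: [0.858, 0.514, 0.001, 0.001]
ft_force: [0.0, -0.2, -0.3]
width: 85.3
finger_force: 0.0
```

Call:
apply_moves:
  motion:
    - [[0, 0, 0], [0, 0, 0]]
    - [[0, 0, 0], [0, 0, 0]]
    - [[0, 0, 0], [0, 0, 0]]
    - [[0, 0, 0], [0, 0, 0]]
    - [[0, 0, 0], [0, 0, 0]]
    - [[0, 0, 0], [0, 0, 0]]
    - [[0, 0, 0], [0, 0, 0]]
    - [[0, 0, 0], [0, 0, 0]]
    - [[0, 0, 0], [0, 0, 0]]
    - [[0, 0, 0], [0, 0, 0]]
  gripper: 0
  squeeze: 60

```text
time: 20.97
tcp_pos: [535.4, 1.7, 196.4]
tcp_rot: [0.858, 0.513, 0.001, 0.0]
ft_force: [-1.6, 1.7, 5.7]
width: 52.7
finger_force: 63.8
```

Call:
apply_moves:
  motion:
    - [[0, 0, 0.008], [0, 0, 0]]
    - [[0, 0, 0.02], [0, 0, 0]]
    - [[0, 0, 0.035], [0, 0, 0]]
    - [[0, 0, 0.06], [0, 0, 0]]
    - [[0, 0, 0.09], [0, 0, 0]]
    - [[0, 0, 0.12], [0, 0, 0]]
    - [[0, 0, 0.14], [0, 0, 0]]
    - [[0, 0, 0.15], [0, 0, 0]]
    - [[0, 0, 0.15], [0, 0, 0]]
    - [[0, 0, 0.15], [0, 0, 0]]
    - [[0, 0, 0.15], [0, 0, 0]]
    - [[0, 0, 0.15], [0, 0, 0]]
    - [[0, 0, 0.15], [0, 0, 0]]

```text
time: 22.05
tcp_pos: [534.3, 1.8, 342.6]
tcp_rot: [0.858, 0.513, -0.001, -0.001]
ft_force: [0.3, -0.9, -6.5]
width: 52.8
finger_force: 64.4
```

Run:
```python
from bench import env
from h import *
print(avgf(env,8));s=env.get_state();print(s["tcp_pos"],s["width"],s["finger_force"],s["time"],s["qvel"].round(3))
show(env.get_image("side"),"s_end",[(483,-272),(552,256)])
```

```text
(array([ 0.1 ,  0.09, -5.69]), array([0.64, 0.37, 0.33]))
[534.88299892   1.74802312 344.6981156 ] 52.85141451525138 64.37624216079712 22.45 [ 0.001 -0.002 -0.001 -0.001  0.001 -0.   ]
```

View pics/s_end.png

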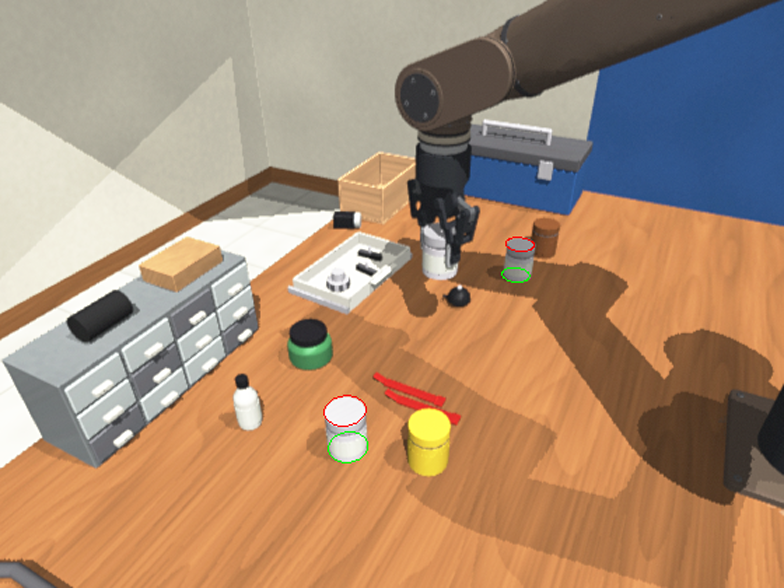

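The final side view shows t2 held upright about 15 cm up, at (440,250). t1 at (346,430) and t3 at (519,258) stand on their spots, and nothing else has moved.

```bash
python3 -c "
from bench import env
print(env.job_done())"
```

```text
the job is handed in; nothing more can be done
None
```

I handed the job in with the heaviest tin, the middle one (about 5.8 N), held upright and still about 15 cm above the board; the two lighter ones (about 3.4 N and 1.6 N) are back upright on their spots.

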